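Sort the locking clamps on a guitar maker's bench

ROBOT

A 6-joint arm with a two-finger parallel gripper is mounted at the origin on the work surface. World frame = base frame: x ahead of the robot, y to its left, z up, the work surface at z = 0. Lengths are in mm, angles in rad, forces in N, time in s.
With the tool pointing down it reaches from about 275 to 750 mm from the base axis. Payload 10.2 kg.
Tool frame: the origin (TCP) lies on the front face of the gripper's body, between the roots of the fingers; the fingertips stand 73 mm ahead of it and the grasp point (between the pads) lies ctrl.grip_depth ahead of it (ctrl.grip_depth is the distance from the TCP to the grasp point, in mm); z points along the fingers, y is the direction in which the jaws open and shut (so a half turn about z gives the same grasp; the last joint's range is limited). The gripper opens to 85 mm and grips with 20 to 120 N. Pads are 22 mm wide; open, the fingers measure 114 mm over their backs; the gripper's body (76 mm by 85 mm) begins 54 mm behind the grasp point. The pads swing forward as they close: fully open they stand 13 mm farther back than shut.
Start: joints at [-1.566, 0.313, 1.498, -0, 1.331, -0.223], TCP at [118.55, -511.447, 303.894] pointing down, gripper open.
Joint ranges: [-2.94, 2.94], [-0.97, 2.17], [0.19, 2.56], [-1.23, 4.37], [0.02, 3.11], [-2.88, 2.88]. Speed limits (rad/s): [2.39, 2.39, 3.01, 3.14, 3.14, 3.14].

INTERFACE

Orientations are given as a unit quaternion [w, x, y, z].
In Python, from rig import readout, capture, ctrl, nets gives the robot as it stands. The module is installed in compiled form; this text tells all that it offers.
- The arm moves only by the tool apply_moves, never from a script. Its argument "targets" is a list of rows, each a list of 4 numbers: the shift along the tool's x, y, z in cm, then the turn about the tool's z in degrees. A call has 1 to 8 rows; each row shifts and turns the commanded pose from where the row before left it, along the tool's axes as they then stand; what a row does not reach is not made up. A row lasts 1/10 s, in which the tool goes at most 50 mm and 8.59 degrees, less where a joint would pass 70% of its speed; a pose out of reach is approached as far as the arm can. A call with a gripper value outside its range is refused whole. "grip" is the finger opening in cm, from 0 to 8.54, set as the call begins (left out, the last holds). The fingers move at their own pace and stop on an object; "force" is the grip in N (left out, the last holds). Time passes only in rows, so rows that do not move let the fingers close. It gives the time, the measured TCP pose, the force and the opening at its end, in the units of the state.
- readout.sense(): the state, without advancing time (a new reading comes with each control period).
- capture(name): name is "scene" or "top" or "wrist"; returns a dict with "img" (420x560x3 uint8, red, green, blue), "fov_y" (degrees; the focal length in pixels is half the picture's height over the tangent of half this angle, whatever the lens; pixels are square), "cx", "cy" (the principal point, pixels), "eye" and "rotation" of the camera in the world. Camera axes: x right, y down, z forward; pixel columns grow to the right and rows downward; lengths in mm; the calibration is good to about 2 mm. A picture is of the moment at which its call begins. There is no depth.
- ctrl.finish_job(): hands the job in, once; it reports no verdict.
Trained networks look in the newest picture that a camera, given by its name, has taken for a name from the list of things; names that differ only in an ending like _2 or _b are one class to them, and where a whole thing is asked for, a point or a joint stands for the part that bears it (a point fixed in the world has none). Each returns a list of dicts, best first, with "score" (0 to 1); they miss things now and then, are a little off and sometimes report something else, mostly with a low value. They report only what shows in the picture. A call takes as long as a camera call. They do not tell look-alikes from the thing itself.
- nets.boxes_of(camera, target): "location" ([column, row] as shares, 0 to 1, of the picture: columns of its width, rows of its height, amid what is visible of it).
The state is a dict: "time_s": time; "joints": joint angles; "dq": joint speeds; "tau": joint torques, N m; "eef_pos": TCP position; "ee_rot": TCP orientation; "force": force on the tool from outside, world axes, zero at the start; "wrist_torque": the same for the moment, N m; "grip_width": opening from 0.0 (shut) to 1.0 (fully open).
Only numpy, scipy, OpenCV 4.12 (cv2) and the standard library are available. Lean on these libraries where they do the work, as an engineer would, in place of code of your own. Each camera call takes 0.05 s, during which the arm holds its last target.

TASK

Sort the two yellow-ringed locking clamps on the guitar maker's bench: lay the one that is ratcheted shut flat in the red tray and the one whose jaws stand open flat in the green tray. Leave each clamp shut or open as you found it, and leave the black-handled nippers where they lie.

Things in the scene. Friction and masses are not known exactly. Their poses are not given: they have to be found in the camera images.
- shut_clamp_mid (a point): Steel locking clamp with yellow finger rings, ratcheted shut, lying flat, 150 mm long, 120 g. This point: centre of its pivot block, a steel block 26 mm (x) by 20 mm (y) by 18 mm high, underside 9 mm below; gripped across y there the hinge is not worked. x points to the jaw tips (62 mm off), -x to the rings (90 mm). Shanks 10 mm thick, on the same underside. 74 mm wide over the rings.
- open_clamp_mid (a point): Steel locking clamp with yellow finger rings, jaws open, lying flat, 150 mm long, 120 g. This point: centre of its pivot block, a steel block 26 mm (x) by 20 mm (y) by 18 mm high, underside 9 mm below; gripped across y there the hinge is not worked. x points to the jaw tips (62 mm off), -x to the rings (90 mm). Shanks 10 mm thick, on the same underside. Its hinged half's ring stands out to -y, up to 85 mm.
- shut_clamp_jaw (a joint): Hinge of the shut clamp, rad: 0 = ratcheted shut, grows as it opens, 0.8 at most. Stays where it is left; it takes about 0.4 N m to move (some 6 N at a ring).
- open_clamp_jaw (a joint): Hinge of the open clamp, rad: 0 = shut, 0.48 to 0.64 as found. Stays where it is left; it takes about 0.4 N m to move (some 6 N at a ring).
- red_tray: Red open tray fixed to the bench, 250 mm (x) by 220 mm (y) outside, 25 mm high, walls and floor 5 mm; origin at the centre of its underside, z up. For the clamp that is shut.
- green_tray: Green open tray fixed to the bench, 250 mm (x) by 220 mm (y) outside, 25 mm high, walls and floor 5 mm; origin at the centre of its underside, z up. For the clamp that is open.
- nippers_mid (a point): Fret nippers with black handles and a dark steel head, 136 mm long, 52 mm wide, 16 mm high, lying among the clamps; a bystander to be left alone. This point is half-way up, 54 mm from the head's end; x points to the head.
There are look-alikes about, which are no part of the job. Leave any blue or pink look-alike of the part that bears shut_clamp_mid alone.

How it is judged:
By the outcome, as a careful person would: the job done as asked, in the order asked, and still so for the second after the job is handed in, with the robot touching nothing.
It also fails if it takes over 46 s, if anything falls off the work surface, if the arm or the gripper's body presses on something with over 40 N, if the wrist force passes 120 N, or if a joint passes its speed limit or range.

## Working session

There is one attempt and no reset: what is moved stays moved. The work goes in short steps, Python scripts to look and compute and a tool call to move; the robot and the scene stay as the last step left them, time stands still between calls to the robot, and variables do not carry over. Pictures are saved under pics/ and viewed, and the job is handed in when it is done.

Besides the shell and the picture viewer there is one more tool, called after "Call:" as a command line: name --pt "numbers of a row" for each row, then --argument value for the rest. apply_moves: Moves the arm, as the interface text tells. Its arguments: {"type":"object","properties":{"targets":{"type":"array"},"grip":{"type":"number"},"force":{"type":"number"}},"required":["targets"]}

```bash
mkdir -p pics; cat > h.py <<'E'
import numpy as np,cv2
from rig import readout,capture,ctrl,nets
def snap(n,f):
    c=capture(n); cv2.imwrite(f'pics/{f}.png',c['img'][:,:,::-1]); 
    np.savez(f'pics/{f}.npz',**c); return c
def load(f): return dict(np.load(f'pics/{f}.npz'))
def ray(c,u,v):
    f=210/np.tan(np.radians(float(c['fov_y']))/2)
    d=np.array([(u-c['cx'])/f,(v-c['cy'])/f,1.]); return np.array(c['eye'],float),np.array(c['rotation'])@d
def toz(c,u,v,z):
    e,d=ray(c,u,v); return (e+d*(z-e[2])/d[2]).round(1)
def proj(c,p):
    f=210/np.tan(np.radians(float(c['fov_y']))/2)
    q=np.array(c['rotation']).T@(np.array(p,float)-c['eye']); return (q[:2]/q[2]*f+[c['cx'],c['cy']]).round(1)
E
python3 - <<'E'
from h import *
print(readout.sense(),ctrl.grip_depth)
for n in ['scene','top']:
    c=snap(n,n+'0'); print(n,c['fov_y'],c['cx'],c['cy'],c['eye'],c['rotation'])
    for t in ['shut_clamp_mid','open_clamp_mid','red_tray','green_tray','nippers_mid']:
        print(t,[(round(b['score'],2),(np.array(b['location'])*[560,420]).round()) for b in nets.boxes_of(n,t)])
E
```

```text
{'time_s': 0.0, 'joints': array([-1.56639372e+00,  3.13460443e-01,  1.49844308e+00,  1.91656002e-05,
        1.33102462e+00, -2.23423932e-01]), 'dq': array([-5.84315121e-04, -4.54932579e-05,  5.35085126e-04,  3.32399097e-04,
       -2.12172316e-03, -2.74078163e-05]), 'tau': array([ 1.59133891e-03, -4.12264180e+01, -2.59739882e+01, -8.09506651e-05,
        4.22146084e-03,  1.26620122e-05]), 'eef_pos': array([ 118.55543807, -511.2644883 ,  303.32742143]), 'ee_rot': array([-6.62726920e-04,  9.93518934e-01,  1.13664774e-01,  8.22304111e-05]), 'force': array([ 0.21898541, -0.85711347, -0.31094503]), 'wrist_torque': array([ 0.00991616, -0.02786876,  0.01970074]), 'grip_width': 0.9975140365834274} 53.900000000000006
scene 42.656490027447944 274.8012779416613 204.84105613773409 [1124.38980089  958.11106735  895.63660436] [-0.14340195  0.28175885  0.8490595  -0.42325619]
shut_clamp_mid [(0.83, array([230., 242.])), (0.66, array([436., 249.])), (0.64, array([360., 226.])), (0.5, array([230., 238.]))]
open_clamp_mid [(0.59, array([185., 210.]))]
red_tray [(0.95, array([317., 295.]))]
green_tray [(0.67, array([181., 161.]))]
nippers_mid [(0.67, array([240., 195.]))]
top 53.88185133867766 281.53179788538466 213.38350045138975 [ 348.02335739   31.32223416 1118.7213573 ] [ 0.03542759 -0.69800307  0.71470624 -0.02704797]
shut_clamp_mid [(0.85, array([150., 308.])), (0.81, array([214., 276.])), (0.68, array([265., 167.]))]
open_clamp_mid [(0.95, array([341., 161.]))]
red_tray [(0.84, array([168., 182.]))]
green_tray [(0.69, array([428., 191.])), (0.41, array([331., 211.]))]
nippers_mid []
```

```bash
cat >> h.py <<'E'
from scipy.spatial.transform import Rotation as R
def M(c): 
    q=np.array(c['rotation'],float)
    return R.from_quat(np.r_[q[1:],q[0]]).as_matrix()
def ray(c,u,v):
    f=210/np.tan(np.radians(float(c['fov_y']))/2)
    return np.array(c['eye'],float),M(c)@np.array([(u-c['cx'])/f,(v-c['cy'])/f,1.])
def proj(c,p):
    f=210/np.tan(np.radians(float(c['fov_y']))/2)
    q=M(c).T@(np.array(p,float)-c['eye']); return (q[:2]/q[2]*f+[c['cx'],c['cy']]).round(1)
E

```

```text
(no output)
```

View pics/scene0.png

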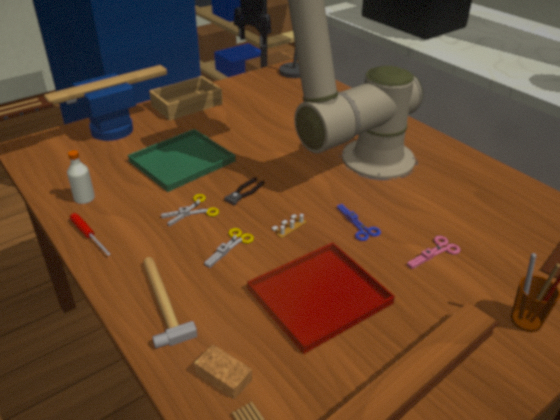

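View pics/top0.png

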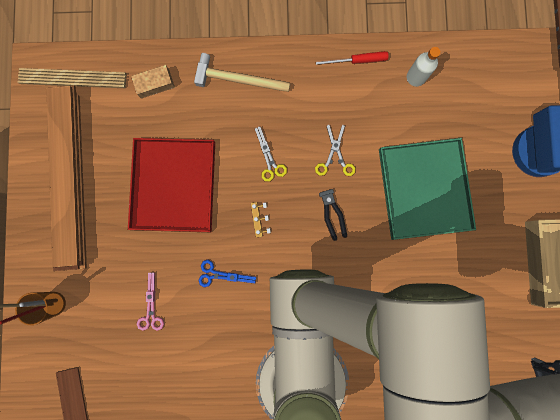

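The candidates in the top picture are the yellow clamp at (268,155), whose jaws look closed, and the yellow clamp at (336,150), which is an open X. The blue one at (228,273) and the pink one at (150,302) are look-alikes to leave alone. The nippers are at (335,214), with the red tray at (172,184) and the green tray at (427,189). Next I'll check the choice in a close crop.

```bash
python3 - <<'E'
from h import *
c=load('top0'); im=c['img'][:,:,::-1]
crop=im[112:248,235:375]; cv2.imwrite('pics/crop0.png',cv2.resize(crop,None,fx=4.2,fy=4.2,interpolation=cv2.INTER_CUBIC))
print(toz(c,268,155,9),toz(c,336,150,9),toz(c,172,184,0),toz(c,427,189,0),toz(c,335,214,8))
h=cv2.cvtColor(im,cv2.COLOR_BGR2HSV)
for n,m in [('red',((h[...,0]<6)|(h[...,0]>174))&(h[...,1]>190)),('green',(h[...,0]>60)&(h[...,0]<95)&(h[...,1]>90))]:
    m=m.astype(np.uint8); k,l,s,ce=cv2.connectedComponentsWithStats(m); i=1+np.argmax(s[1:,4])
    pts=np.argwhere(l==i)[:,::-1].astype(np.float32); r=cv2.boxPoints(cv2.minAreaRect(pts))
    print(n,s[i],[toz(c,*p,25) for p in r],toz(c,*r.mean(0),20))
E
```

```text
[607.5  76.6   9. ] [ 616.5 -109.3    9. ] [535.5 342.2   0. ] [ 504.3 -353.7    0. ] [ 441.4 -100.6    8. ]
red [ 128  138   87   94 7221] [array([413.3, 453.7,  25. ]), array([665. , 445.2,  25. ]), array([649. , 219.7,  25. ]), array([398.5, 232.6,  25. ])] [531.1 339.1  20. ]
green [ 379  138   97  101 7741] [array([ 616.1, -220.8,   25. ]), array([ 642.2, -447.2,   25. ]), array([ 391.1, -465.9,   25. ]), array([ 365.5, -244.1,   25. ])] [ 503.1 -346.3   20. ]
```

View pics/crop0.png

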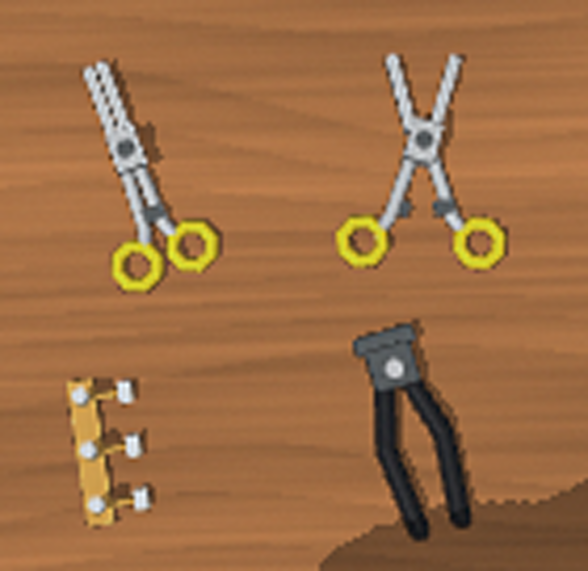

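The close crop shows the left yellow clamp with its jaws together and shanks nearly parallel, so it is the shut one. The right yellow clamp is a wide X, so it is the open one. I'll turn these into positions and plan the moves.

```bash
cat >> h.py <<'E'
def st(): 
    s=readout.sense(); q=s['ee_rot']; m=R.from_quat(np.r_[q[1:],q[0]]).as_matrix()
    return s['eef_pos'],np.degrees(np.arctan2(m[1,0],m[0,0])),s
def plan(tgt,yaw=None,p=None,y0=None):
    a,b,_=st(); p=a if p is None else np.array(p); y0=b if y0 is None else y0
    # turn first, then shift
    yaw=y0 if yaw is None else yaw; t=np.radians(yaw); d=np.array(tgt,float)-p
    print('turn(deg)',round(y0-yaw,2),'then shift cm',(np.array([d[0]*np.cos(t)+d[1]*np.sin(t), d[0]*np.sin(t)-d[1]*np.cos(t), -d[2]])/10).round(2),'len mm',np.linalg.norm(d).round())
E
python3 - <<'E'
from h import *
c=load('top0')
cr=lambda x,y,z:toz(c,235+(x+.5)/4.2-.5,112+(y+.5)/4.2-.5,z)
ang=lambda a,b:np.degrees(np.arctan2(*(b-a)[1::-1])).round(1)
S=cr(125,149,18);l,r=cr(137,266,10),cr(193,245,10);t=cr(97,68,10)
print('shut',S,l,r,t,ang((l+r)/2,S),ang(S,t))
O=cr(424,140,18);l,r=cr(362,241,10),cr(480,242,10);t=cr(457,58,10)
print('open',O,l,r,t,ang(l,O),ang(r,O),ang(S,t))
print(st()[:2])
plan([620,78,260],20)
E
```

```text
shut [627.4  85.6  18. ] [552.2  79.8  10. ] [565.   43.2  10. ] [683.9 103.3  10. ] 19.3 17.4
open [ 628.3 -107.4   18. ] [564.8 -66.1  10. ] [ 562.2 -142.2   10. ] [ 684.2 -131.8   10. ] -33.0 27.8 -75.4
(array([ 118.51972639, -511.44369549,  303.90292942]), np.float64(13.049653978926989))
turn(deg) -6.95 then shift cm [ 67.28 -38.24   4.39] len mm 775.0
```

Call:
apply_moves --pt "0 0 0 -7" --pt "4 -2.3 0.2 0" --pt "4 -2.3 0.2 0" --pt "4 -2.3 0.2 0" --pt "4 -2.3 0.2 0" --pt "4 -2.3 0.2 0" --pt "4 -2.3 0.2 0" --pt "4 -2.3 0.2 0" --grip 4.5

```text
time_s: 1.4
eef_pos: [327.2, -262.6, 290.1]
ee_rot: [0.0, 0.985, 0.174, 0.0]
force: [0.8, -1.0, 0.0]
grip_width: 0.53
```

Call:
apply_moves --pt "4 -2.3 0.3 0" --pt "4 -2.3 0.3 0" --pt "4 -2.3 0.3 0" --pt "4 -2.3 0.3 0" --pt "4 -2.3 0.3 0" --pt "4 -2.3 0.3 0" --pt "4 -2.3 0.3 0" --pt "4 -2.3 0.3 0"

```text
time_s: 2.2
eef_pos: [564.9, 20.2, 265.8]
ee_rot: [0.0, 0.985, 0.174, 0.0]
force: [-0.3, -0.5, 0.7]
grip_width: 0.521
```

```bash
python3 - <<'E'
from h import *
print(st()[:2],st()[2]['grip_width'],ctrl.grip_depth)
c=snap('wrist','w1'); print(c['fov_y'],c['eye'],c['rotation'],proj(c,[627,85.6,18]))
for t in ['shut_clamp_mid','open_clamp_mid']: print(t,[(round(b['score'],2),(np.array(b['location'])*[560,420]).round()) for b in nets.boxes_of('wrist',t)])
plan([625,83,200],19)
E
```

```text
(array([564.88649447,  20.17455355, 265.82619004]), np.float64(20.062616176466996)) 0.5214871475039229 53.900000000000006
62.59352789870108 [634.80911344  46.22244269 336.02740015] [ 0.12041418  0.81058764 -0.56690165 -0.08408703] [230.1  92.2]
shut_clamp_mid [(0.91, array([ 15., 339.])), (0.82, array([230., 123.])), (0.68, array([421., 201.]))]
open_clamp_mid [(0.74, array([422., 183.]))]
turn(deg) 1.24 then shift cm [ 7.76 -3.97  6.51] len mm 109.0
```

View pics/w1.png

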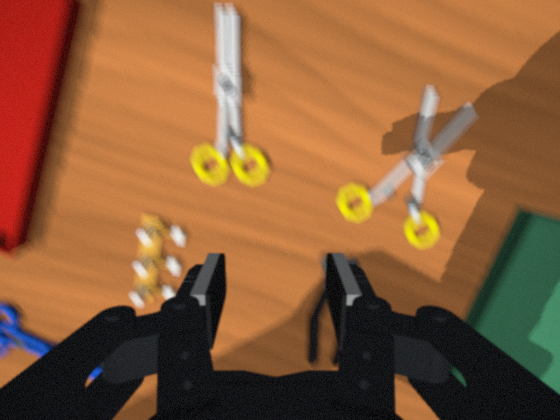

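The shut clamp's pivot shows at (228,86) and lines up with the tool. The open clamp's pivot is at (425,159), and no obstacles stand near the shut one.

```bash
python3 - <<'E'
from h import *
c=load('w1'); ang=lambda a,b:np.degrees(np.arctan2(*(b-a)[1::-1])).round(1)
S=toz(c,227.5,86,18); m=(toz(c,210,165,10)+toz(c,249,165,10))/2
print('shut',S,ang(m,S),ang(S,toz(c,228,8,10)))
O=toz(c,425,159,18); print('open',O,ang(toz(c,355,203,10),O),ang(toz(c,422,230,10),O))
plan([626,84,160],19)
E
```

```text
shut [631.1  89.3  18. ] 18.5 18.3
open [ 632.9 -101.9   18. ] -33.1 27.5
turn(deg) 1.24 then shift cm [ 7.89 -4.03 10.51] len mm 137.0
```

Call:
apply_moves --pt "2.0 -1.1 2.6 1.3" --pt "2.0 -1.1 2.6 0" --pt "2.0 -1.0 2.6 0" --pt "2.0 -1.0 2.6 0" --pt "0 0 0 0"

```text
time_s: 2.85
eef_pos: [625.0, 84.6, 158.1]
ee_rot: [-0.001, 0.987, 0.163, -0.003]
force: [0.6, -0.4, -0.0]
grip_width: 0.528
```

```bash
python3 - <<'E'
from h import *
print(st()[:2])
c=snap('wrist','w2'); print(c['eye'],proj(c,[627,85.6,18]),proj(c,[631.1,89.3,18]))
E
```

```text
(array([625.0464768 ,  84.58828015, 158.1499156 ]), np.float64(18.780616178403857))
[695.95421962 109.04227011 227.94464709] [276.2 216. ] [272.8 208.5]
```

View pics/w2.png

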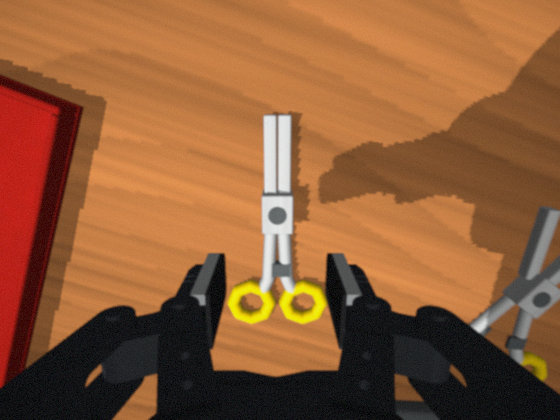

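The clamp's pivot is at (277,215), midway between the fingers, with its jaws straight along the tool axis. That gives about (627,85) mm, which agrees with the top camera, so I'll descend.

```bash
python3 - <<'E'
from h import *
c=load('w2');print(toz(c,277,213.5,18)); plan([627,85.3,77])
E
```

```text
[628.8  85.6  18. ]
turn(deg) 0.0 then shift cm [ 0.22 -0.09  8.35] len mm 84.0
```

Call:
apply_moves --pt "0.3 -0.1 2.5 0" --pt "0 0 2.5 0" --pt "0 0 2.0 0" --pt "0 0 1.1 0" --pt "0 0 0 0" --pt "0 0 0 0"

```text
time_s: 3.5
eef_pos: [628.8, 85.6, 82.5]
ee_rot: [0.0, 0.987, 0.163, 0.001]
force: [-0.4, 0.9, 0.3]
grip_width: 0.527
```

Call:
apply_moves --pt "0 0 0 0" --pt "0 0 0 0" --pt "0 0 0 0" --pt "0 0 0 0" --pt "0 0 0 0" --pt "0 0 0 0" --pt "0 0 0 0" --pt "0 0 0 0" --grip 1.0 --force 40

```text
time_s: 4.3
eef_pos: [628.8, 86.0, 82.3]
ee_rot: [0.0, 0.987, 0.163, 0.001]
force: [-1.2, -0.4, 6.2]
grip_width: 0.219
```

```bash
python3 - <<'E'
from h import *
print(st()[:2])
c=snap('wrist','w3')
E
```

```text
(array([628.82486719,  86.04699287,  82.32467926]), np.float64(18.76363536927225))
```

View pics/w3.png

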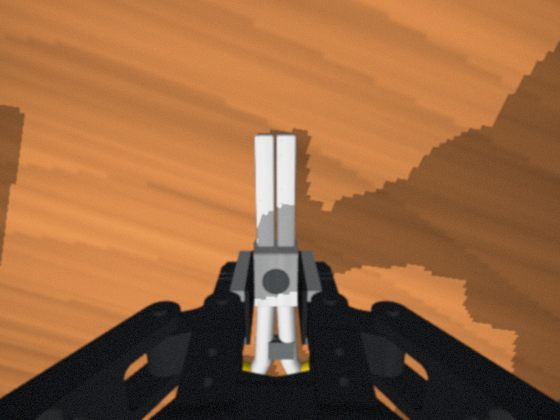

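The pads hold the pivot block at (276,280), and the jaws are still together. Now I'll lift it.

Call:
apply_moves --pt "0 0 -1 0" --pt "0 0 -2 0" --pt "0 0 -3 0" --pt "0 0 -3 0" --pt "0 0 0 0"

```text
time_s: 4.85
eef_pos: [629.7, 86.2, 175.9]
ee_rot: [0.001, 0.987, 0.163, 0.004]
force: [0.7, 0.3, -0.8]
grip_width: 0.216
```

```bash
python3 - <<'E'
from h import *
print(st()[:2])
c=snap('scene','s2');cv2.imwrite('pics/s2c.png',cv2.resize(c['img'][140:350,120:400,::-1],None,fx=2.7,fy=2.7))
plan([545,339,172],0)
plan([545,339,172])
E
```

```text
(array([629.6706103 ,  86.17611067, 175.86807701]), np.float64(18.76105704259362))
turn(deg) 18.76 then shift cm [ -8.38 -25.28   0.11] len mm 266.0
turn(deg) 0.0 then shift cm [  0.19 -26.64   0.11] len mm 266.0
```

View pics/s2c.png

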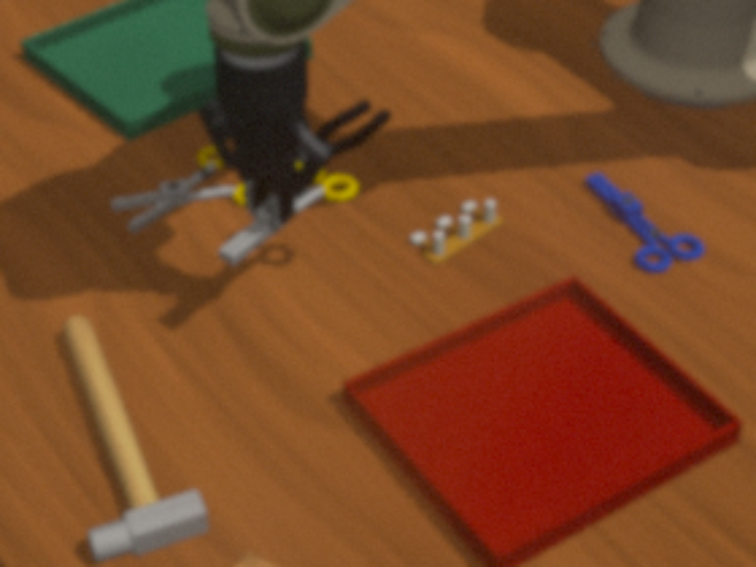

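The clamp is held clear of the bench, with its shadow detached. Next I'll carry it over the red tray.

Call:
apply_moves --pt "0 -2.6 0 0" --pt "0 -4 0 0" --pt "0 -4.4 0 0" --pt "0 -4.6 0 0" --pt "0 -4.4 0 0" --pt "0 -4 0 0" --pt "0.2 -2.6 0 0" --pt "0 0 0 6.3"

```text
time_s: 5.7
eef_pos: [542.6, 341.7, 169.4]
ee_rot: [0.0, 0.994, 0.11, -0.001]
force: [1.0, -0.3, -0.5]
grip_width: 0.216
```

Call:
apply_moves --pt "0 0 0 6.3" --pt "0 0 0 6.2" --pt "0 0 0 0" --pt "0 0 0 0"

```text
time_s: 6.1
eef_pos: [544.4, 338.5, 170.0]
ee_rot: [0.0, 1.0, 0.001, -0.001]
force: [0.3, -0.5, -0.7]
grip_width: 0.22
```

```bash
python3 - <<'E'
from h import *
print(st()[:2])
c=snap('top','t3');snap('wrist','w4')
plan([545,339,89])
E
```

```text
(array([544.37679399, 338.47999656, 170.037781  ]), np.float64(0.1132958760996056))
turn(deg) 0.0 then shift cm [ 0.05 -0.05  8.14] len mm 81.0
```

View pics/w4.png

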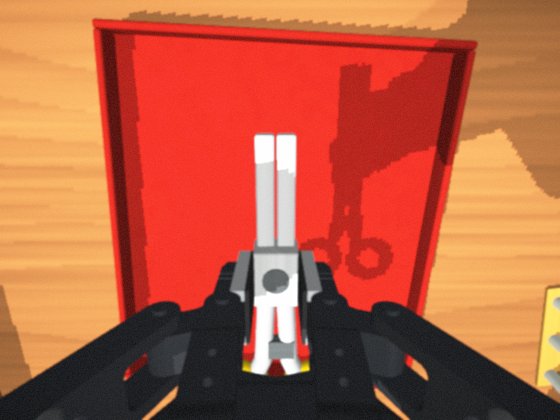

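View pics/t3.png

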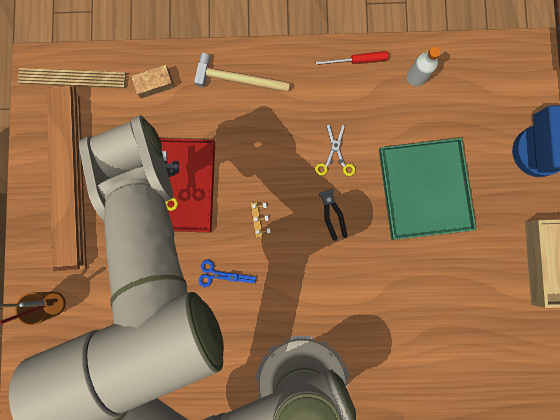

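The clamp hangs over the middle of the red tray, whose walls show at columns 100-475 in the wrist picture. I'll lower it.

Call:
apply_moves --pt "0 0 2 0" --pt "0 0 2.5 0" --pt "0 0 2 0" --pt "0 0 1 0" --pt "0 0 0.3 0" --pt "0 0 0 0" --pt "0 0 0 0"

```text
time_s: 6.9
eef_pos: [545.1, 338.8, 94.0]
ee_rot: [-0.0, 1.0, -0.0, 0.001]
force: [-0.8, -0.3, -1.4]
grip_width: 0.216
```

Call:
apply_moves --pt "0 0 0.3 0" --pt "0 0 0.2 0" --pt "0 0 0 0" --pt "0 0 0 0"

```text
time_s: 7.3
eef_pos: [544.7, 338.6, 88.0]
ee_rot: [-0.0, 1.0, -0.0, 0.0]
force: [-0.6, 0.5, -1.5]
grip_width: 0.217
```

Call:
apply_moves --pt "0 0 0.1 0" --pt "0 0 0 0"

```text
time_s: 7.5
eef_pos: [544.8, 338.7, 87.3]
ee_rot: [-0.0, 1.0, -0.0, 0.0]
force: [-1.7, -0.9, 1.7]
grip_width: 0.217
```

Call:
apply_moves --pt "0 0 0 0" --pt "0 0 0 0" --pt "0 0 0 0" --pt "0 0 0 0" --pt "0 0 0 0" --pt "0 0 -1 0" --pt "0 0 -3 0" --pt "0 0 -4 0" --grip 4.5

```text
time_s: 8.3
eef_pos: [544.1, 338.3, 167.0]
ee_rot: [0.001, 1.0, -0.0, -0.001]
force: [0.8, 0.6, 0.9]
grip_width: 0.525
```

Call:
apply_moves --pt "0 0 -3 0" --pt "0 0 0 0"

```text
time_s: 8.5
eef_pos: [546.0, 339.2, 202.6]
ee_rot: [-0.002, 1.0, -0.0, 0.004]
force: [0.1, -0.7, 0.4]
grip_width: 0.526
```

```bash
python3 - <<'E'
from h import *
print(st()[:2])
c=snap('wrist','w5')
plan([628,-107,170],-18)
plan([628,-107,170])
E
```

```text
(array([545.96041705, 339.23018483, 202.60178157]), np.float64(-0.042491191531645975))
turn(deg) 17.95 then shift cm [21.65 39.85  2.96] len mm 454.0
turn(deg) 0.0 then shift cm [ 8.32 44.58  2.96] len mm 454.0
```

View pics/w5.png

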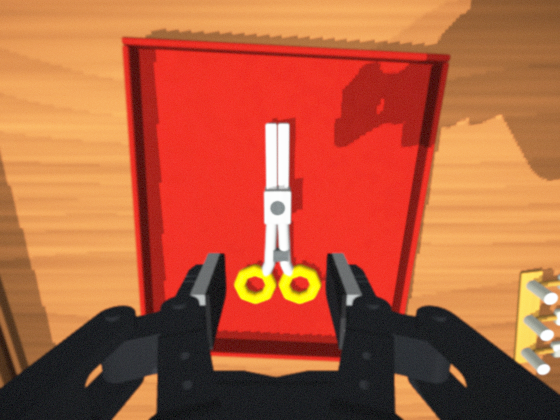

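The shut clamp lies flat in the red tray with its pivot at (277,208), still shut and clear of the walls. Next is the open clamp.

Call:
apply_moves --pt "0.4 2 0 0" --pt "0.8 4.2 0 0" --pt "0.8 4.5 0 0" --pt "0.8 4.5 0 0" --pt "0.8 4.5 0 0" --pt "0.8 4.5 0.3 0" --pt "0.8 4.5 0.3 0" --pt "0.8 4.5 0.3 0"

```text
time_s: 9.35
eef_pos: [604.0, 4.8, 186.8]
ee_rot: [-0.0, 1.0, -0.0, -0.001]
force: [0.4, 0.6, 0.3]
grip_width: 0.53
```

Call:
apply_moves --pt "0.8 4.3 0.4 0" --pt "0.7 4 0.5 0" --pt "0.7 3 0.5 0" --pt "0 0 0 6" --pt "0 0 0 6" --pt "0 0 0 6" --pt "0 0 0 0" --pt "0 0 0 0"

```text
time_s: 10.15
eef_pos: [626.0, -106.3, 173.2]
ee_rot: [-0.0, 0.988, -0.155, -0.001]
force: [1.1, 0.1, 0.4]
grip_width: 0.529
```

```bash
python3 - <<'E'
from h import *
print(st()[:2])
c=snap('wrist','w6');print(proj(c,[628,-107,18]))
E
```

```text
(array([ 626.03734324, -106.30446026,  173.2071682 ]), np.float64(-17.886170453415236))
[276.5 209.3]
```

View pics/w6.png

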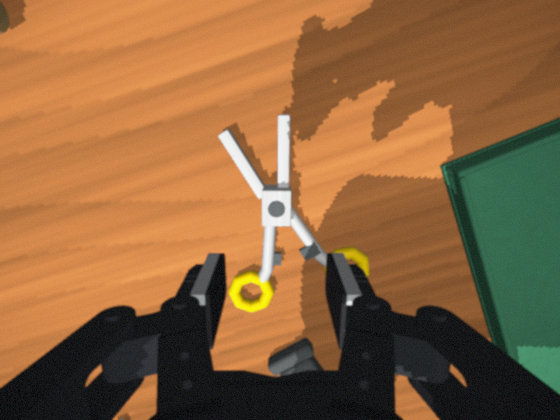

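```bash
python3 - <<'E'
from h import *
c=load('w6');cv2.imwrite('pics/w6c.png',cv2.resize(c['img'][100:310,200:400,::-1],None,fx=2.8,fy=2.8,interpolation=cv2.INTER_CUBIC))
print(toz(c,276.5,207,18)); plan([628.5,-107,82])
E
```

```text
[ 629.6 -107.5   18. ]
turn(deg) 0.0 then shift cm [ 0.25 -0.01  9.14] len mm 91.0
```

View pics/w6c.png

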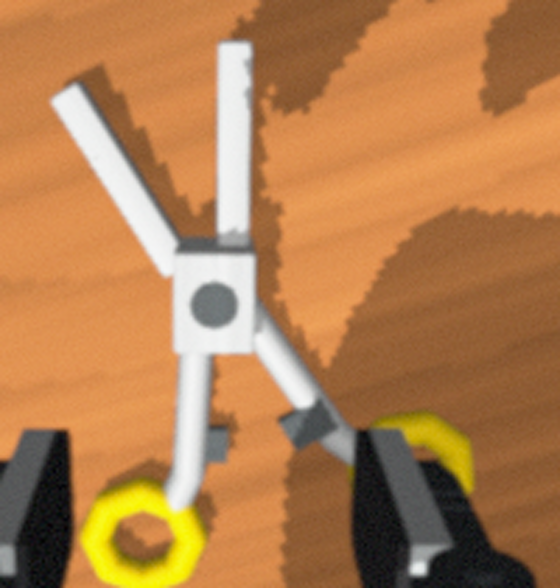

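```bash
python3 - <<'E'
from h import *
c=load('w3');cv2.imwrite('pics/w3c.png',cv2.resize(c['img'][220:330,200:350,::-1],None,fx=5,fy=5,interpolation=cv2.INTER_CUBIC))
print(M(c),c['eye'])
for z in (0,5,10,15,18,22): print(z,proj(c,[628.8,86,0]+np.r_[11*np.cos(.3275)-10*np.sin(.3275),11*np.sin(.3275)+10*np.cos(.3275),z]),proj(c,[628.8,86,0]+np.r_[11*np.cos(.3275)+10*np.sin(.3275),11*np.sin(.3275)-10*np.cos(.3275),z]))
E
```

```text
[[ 0.32165132 -0.90656247 -0.27328541]
 [-0.9468577  -0.30766897 -0.09380993]
 [ 0.00096312  0.28893648 -0.95734778]] [699.17215351 110.50865357 152.63900853]
0 [255.3 239.5] [297.3 239.5]
5 [254.7 243.7] [298.  243.7]
10 [254.1 248.2] [298.7 248.1]
15 [253.4 252.9] [299.4 252.9]
18 [253.  255.9] [299.9 255.8]
22 [252.4 260. ] [300.6 260. ]
```

View pics/w3c.png

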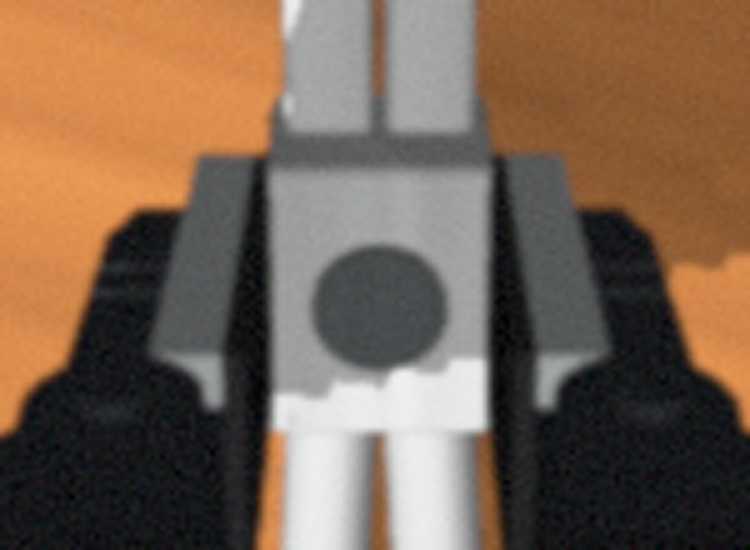

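The pad tips sat at about z 12.5 on the shut clamp with the TCP at 82.3. That is above the 10 mm shanks, so the same height should grip only the block on the open clamp. Its pivot is at (276.5,208) and its block is square to the tool.

Call:
apply_moves --pt "0.3 0 2 0" --pt "0 0 2.5 0" --pt "0 0 2.5 0" --pt "0 0 1.5 0" --pt "0 0 0.4 0" --pt "0 0 0 0" --pt "0 0 0 0"

```text
time_s: 10.9
eef_pos: [629.7, -107.5, 86.1]
ee_rot: [0.0, 0.988, -0.157, 0.001]
force: [0.1, -0.9, -0.0]
grip_width: 0.53
```

```bash
python3 - <<'E'
from h import *
plan([628.7,-107,82.3],-17.9)
c=snap('wrist','w7')
E
```

```text
turn(deg) -0.12 then shift cm [-0.11 -0.02  0.38] len mm 4.0
```

View pics/w7.png

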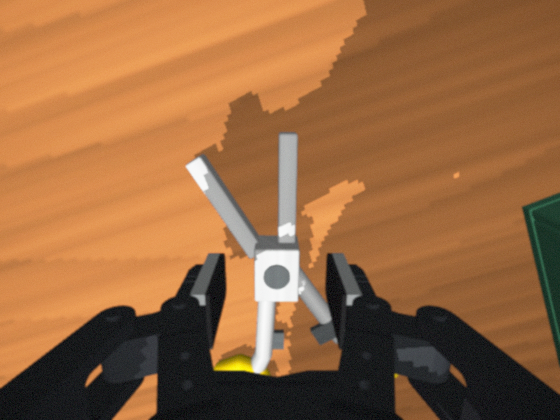

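The block is centred between the fingers at (277,276), and the shanks are clear.

Call:
apply_moves --pt "-0.1 0 0.35 0" --pt "0 0 0 0"

```text
time_s: 11.15
eef_pos: [628.0, -107.0, 81.4]
ee_rot: [-0.0, 0.988, -0.157, -0.0]
force: [0.1, -0.5, 0.7]
grip_width: 0.524
```

Call:
apply_moves --pt "0 0 0 0" --pt "0 0 0 0" --pt "0 0 0 0" --pt "0 0 0 0" --pt "0 0 0 0" --pt "0 0 0 0" --pt "0 0 0 0" --pt "0 0 0 0" --grip 1.0 --force 40

```text
time_s: 11.95
eef_pos: [628.5, -107.3, 82.1]
ee_rot: [0.0, 0.988, -0.157, 0.001]
force: [-2.5, -1.0, 6.9]
grip_width: 0.219
```

```bash
python3 - <<'E'
from h import *
print(st()[:2]);c=snap('wrist','w8')
E
```

```text
(array([ 628.50959554, -107.32022924,   82.13231033]), np.float64(-18.051018991161452))
```

View pics/w8.png

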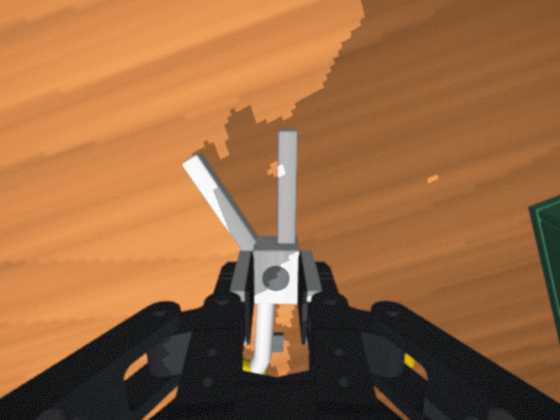

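The block is gripped at (276,277), and the jaws stand open just as before. I'll lift it and carry it to the green tray.

Call:
apply_moves --pt "0 0 -1 0" --pt "0 0 -2 0" --pt "0 0 -3 0" --pt "0 0 -3 0" --pt "0 0 0 0"

```text
time_s: 12.5
eef_pos: [629.5, -107.4, 176.1]
ee_rot: [0.001, 0.988, -0.157, 0.004]
force: [0.8, -0.3, -1.7]
grip_width: 0.222
```

```bash
python3 - <<'E'
from h import *
print(st()[:2]);plan([515,-321,172])
E
```

```text
(array([ 629.48129621, -107.3576706 ,  176.07537579]), np.float64(-18.037178572003523))
turn(deg) 0.0 then shift cm [-4.27 23.86  0.41] len mm 242.0
```

Call:
apply_moves --pt "-0.4 2.2 0 0" --pt "-0.6 3.6 0 0" --pt "-0.8 4.4 0 0" --pt "-0.8 4.4 0 0" --pt "-0.8 4.2 0 0" --pt "-0.5 3 0 0" --pt "-0.4 2 0 0" --pt "0 0 0 -6"

```text
time_s: 13.3
eef_pos: [512.0, -322.2, 170.7]
ee_rot: [-0.0, 0.994, -0.106, -0.001]
force: [-0.2, -1.1, -1.5]
grip_width: 0.221
```

Call:
apply_moves --pt "0 0 0 -6" --pt "0 0 0 -6" --pt "0 0 0 -5" --pt "0 0 0 0" --pt "0 0 0 0"

```text
time_s: 13.8
eef_pos: [513.4, -319.8, 171.0]
ee_rot: [-0.0, 0.999, 0.042, -0.0]
force: [-0.2, -0.1, -1.8]
grip_width: 0.217
```

```bash
python3 - <<'E'
from h import *
print(st()[:2]);plan([515,-321,89]);snap('wrist','w9');snap('top','t9')
E
```

```text
(array([ 513.43473566, -319.8370051 ,  170.99083883]), np.float64(4.817887884848082))
turn(deg) 0.0 then shift cm [0.15 0.13 8.2 ] len mm 82.0
```

View pics/w9.png

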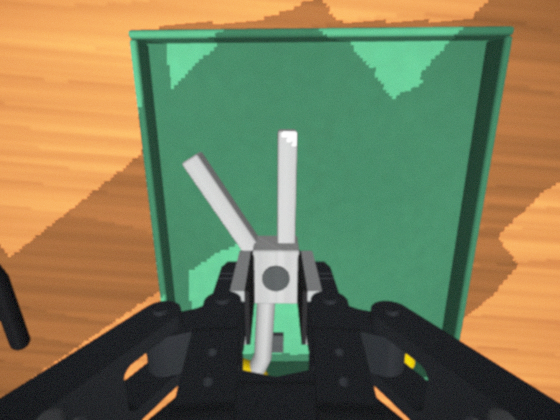

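View pics/t9.png

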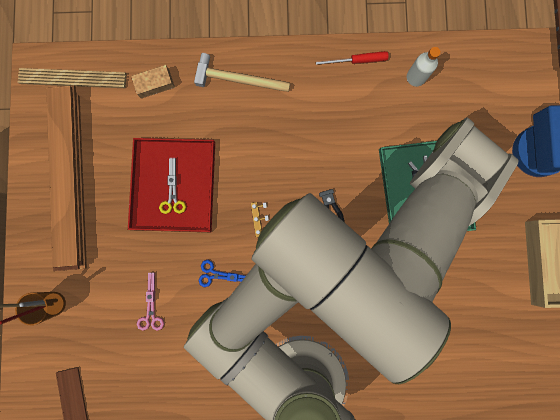

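```bash
python3 - <<'E'
from h import *
c=load('w9');a,b=toz(c,131,31,25),toz(c,512,29,25);print(a,b,np.linalg.norm(a-b));u=(a-b)/np.linalg.norm(a-b)
f=np.array([u[1],-u[0],0]);ce=(a+b)/2-125*f;print('centre',ce,'yaw',np.degrees(np.arctan2(f[1],f[0])))
d=np.array([515,-321,25])-ce;print('pivot in tray',d@f,d@u)
E
```

```text
[ 617.7 -228.1   25. ] [ 636.8 -443.2   25. ] 215.94633592631294
centre [ 502.73989945 -346.70598754   25.        ] yaw 5.074322217335195
pivot in tray 14.485691444454647 24.52086059847228
```

The tray centre from the wrist view is (503,-347) with yaw 5°, which agrees with the top view. I'll lower the clamp.

Call:
apply_moves --pt "0.1 0.1 2 0" --pt "0 0 2.5 0" --pt "0 0 2 0" --pt "0 0 1 0" --pt "0 0 0.3 0" --pt "0 0 0.2 0" --pt "0 0 0 0" --pt "0 0 0 0"

```text
time_s: 14.7
eef_pos: [514.9, -321.2, 92.2]
ee_rot: [0.001, 0.999, 0.043, 0.001]
force: [-0.2, 0.7, -1.2]
grip_width: 0.215
```

Call:
apply_moves --pt "0 0 0.3 0" --pt "0 0 0.1 0" --pt "0 0 0 0" --pt "0 0 0 0"

```text
time_s: 15.1
eef_pos: [514.7, -321.0, 87.5]
ee_rot: [0.0, 0.999, 0.043, 0.0]
force: [-1.4, 0.6, -0.3]
grip_width: 0.218
```

Call:
apply_moves --pt "0 0 0.05 0" --pt "0 0 0 0"

```text
time_s: 15.3
eef_pos: [514.7, -321.0, 87.2]
ee_rot: [0.0, 0.999, 0.043, 0.0]
force: [-0.9, -0.4, 2.4]
grip_width: 0.214
```

Call:
apply_moves --pt "0 0 0 0" --pt "0 0 0 0" --pt "0 0 0 0" --pt "0 0 0 0" --pt "0 0 0 0" --pt "0 0 -1 0" --pt "0 0 -3 0" --pt "0 0 -4 0" --grip 4.5

```text
time_s: 16.1
eef_pos: [514.1, -320.5, 167.1]
ee_rot: [-0.001, 0.999, 0.043, -0.001]
force: [-0.5, 0.3, 0.1]
grip_width: 0.53
```

Call:
apply_moves --pt "0 0 -4 0" --pt "0 0 -4 0" --pt "0 0 0 0" --pt "0 0 0 0"

```text
time_s: 16.5
eef_pos: [514.7, -320.9, 248.0]
ee_rot: [0.001, 0.999, 0.043, 0.001]
force: [-0.8, 0.7, -0.7]
grip_width: 0.531
```

```bash
python3 - <<'E'
from h import *
print(st()[:2]);snap('wrist','w10');snap('scene','s10')
E
```

```text
(array([ 514.65719664, -320.91857387,  247.99539986]), np.float64(4.954940669080581))
```

View pics/w10.png

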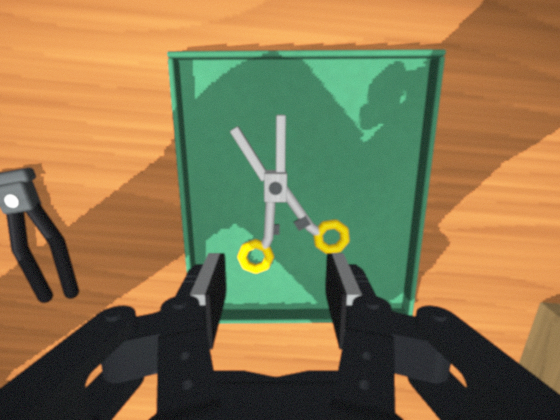

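View pics/s10.png

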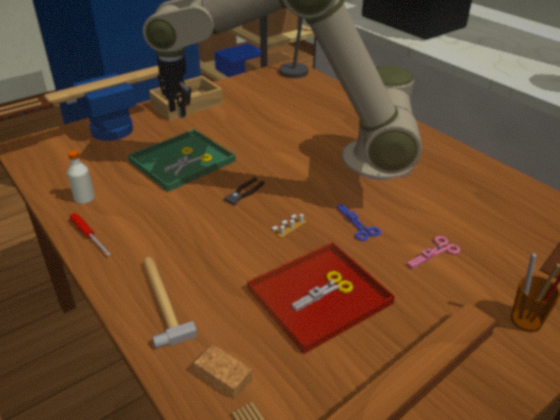

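Both clamps lie flat in their trays, shut in red at (320,290) and open in green at (187,160) in the scene picture. The nippers are still at (245,190) and the look-alikes have not moved, so I'm handing the job in.

```bash
python3 -c "
from rig import ctrl
print(ctrl.finish_job())"
```

```text
the job is handed in; nothing more can be done
None
```

The job is done and handed in at about 16.6 s of the 46 s allowed. I laid the shut clamp in the red tray first, then the open clamp in the green tray. Each was gripped only on its pivot block and set down with light contact of about 2 N.

- **Clamps:** the last pictures show both lying flat and clear of the tray walls. The shut one is still shut and the open one is still open at about the angle it had. I judged the angles by eye and did not measure them after release.
- **Everything else:** the nippers and the blue and pink look-alikes are where they were. The gripper was empty and about 17 cm above the green tray when I handed in.
- **Disagreements:** the first far-off wrist picture put the clamps about 4–5 mm away from the top camera's positions, and the close views settled it. The arm also stopped 4–5 mm high on its descents, so I corrected from its measured position wherever it mattered.

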